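Post a small carton past the spring flap of a dispatch drop box

TASK

Push the yellow spring flap of the drop box open with one finger and, while that finger keeps it open, push the small carton along its lane with the other finger until it drops into the blue bin; the carton must not touch the flap, and must not be lifted. Then let the flap swing shut by itself, and leave the tape roll, the stapler and the glue jar where they stand.

Things in the scene. Friction and masses are not known exactly. Their poses are not given: they have to be found in the camera images.
- dropbox: Fixed bench-top drop box. Origin on the bench top, under the ledge edge, on the lane's centre line; its x axis runs along the lane in the pushing direction (to the bin), y to the left of that, z up. Box coordinates in mm are given below. Grey raised deck: top at z 85, x -185 to 0, y -55 to 105. The deck left of the lane (y 30 to 105) is bare: room for the finger that opens the flap.
- ledge_edge (a point): Middle of the lane's end (box 0, 0, 85), where the deck stops; the carton drops once its centre is past it. The lane is 52 mm wide (y -26 to 26), x -170 to -5, between aluminium rails 4 mm thick and 14 mm high.
- bin_floor (a point): Centre of the inner floor of the open-topped blue bin beyond the ledge (box 75, 25, 14). Bin x 0 to 150, y -55 to 105, side walls to z 80, end wall to z 90. Nothing is above the deck, flap or bin.
- flap (a joint): Angle of the yellow upright flap: 0 shut (across the lane's end), positive as the free edge swings away over the bin, stop 1.6 rad. Spring 0.08 N m shut, 0.15 N m at 1.5 rad; let go, it shuts in about half a second. Plate 4 mm thick, 2 to 118 mm from the hinge axis, 5 to 49 mm above the deck. Clear of the lane from 1.1 rad; pushed near the hinge it opens widest for the least travel.
- flap_hinge (a point): Foot of the flap's upright hinge axis, at deck height (box 2, 80, 85). The shut flap reaches from here towards -y, across the lane's end. Dark posts, tops at z 137: hinge post x -12 to 0, y 87 to 101; strike post x -11 to -1, y -53 to -41.
- flap_edge (a point): Middle of the flap's free edge, 118 mm from the hinge axis, 27 mm above the deck; moves with the flap.
- carton_center (a point): Centre of the small brown carton, 46 mm long (its x, about along the lane), 44 mm wide, 42 mm high, about 0.1 kg, standing loose on the lane, its centre 21 mm above the deck, 60 to 105 mm before the ledge edge at the start.
- tape_roll: Amber tape roll lying on the bench, 90 mm across, 48 mm high; origin at the centre of its underside. Bystander.
- stapler: Blue and black stapler on the bench, 125 x 34 mm, 44 mm high; origin at the centre of its underside. Bystander.
- glue_jar: Jar with red cap on the bench, 48 mm across, 75 mm high; origin at the centre of its underside. Bystander.
Mind the look-alikes: they are no part of the job. Of the things that look like the part that bears carton_center, the largest one is meant.

How it is judged:
By the outcome, as a careful person would: the job done as asked, in the order asked, and still so for the second after the job is handed in, with the robot touching nothing.
It also fails if it takes over 35 s, if anything falls off the work surface, if the arm or the gripper's body presses on something with over 40 N, if the wrist force passes 120 N, or if a joint passes its speed limit or range.

ROBOT

A 6-joint arm with a two-finger parallel gripper is mounted at the origin on the work surface. World frame = base frame: x ahead of the robot, y to its left, z up, the work surface at z = 0. Lengths are in m, angles in rad, forces in N, time in s.
With the tool pointing down it reaches from about 0.35 to 0.775 m from the base axis. Payload 5.5 kg.
Tool frame: the origin (TCP) lies midway between the tips of the shut fingers; the grasp point (between the pads) lies 19 mm behind it; z points along the fingers, y is the line along which they close (so a half turn about z gives the same grasp; the last joint's range is limited). The gripper opens to 85 mm and grips with 20 to 120 N. Pads are 22 mm wide; open, the fingers measure 114 mm over their backs; the gripper's body (76 mm by 85 mm) begins 54 mm behind the grasp point. The pads swing forward as they close: fully open they stand 13 mm farther back than shut.
Start: joints at [1.201, 0.313, 0.046, 1.304, 0, 1.431], TCP at [0.131, 0.56, 0.204] pointing down, gripper open.
Joint ranges: [-2.76, 2.76], [-0.86, 1.69], [-1.03, 1.26], [-2.2, 2.34], [-1.47, 1.5], [-3.14, 3.14]. Speed limits (rad/s): [2.57, 2.57, 3.14, 3.14, 3.14, 3.14].

INTERFACE

Orientations are given as a unit quaternion [x, y, z, w].
In Python, from station import r, eyes gives the robot as it stands.
- The arm moves only by the tool jog_arm, never from a script. Its argument "targets" is a list that holds one entry, the list of rows, each a list of 4 numbers: the shift along the world's x, y, z in mm, then the turn about the world's z in rad. In form: [[[dx, dy, dz, spin], ...]]. A call has exactly 10 rows; each row shifts and turns the commanded pose from where the row before left it; what a row does not reach is not made up. A row lasts 1/12 s, in which the tool goes at most 41.7 mm and 7.16 degrees, less where a joint would pass 70% of its speed; a pose out of reach is approached as far as the arm can. A call is refused whole if a number of a shift passes 41.7 or a number of a turn 0.125, either way. A call with a gripper value outside its range is refused whole. "claw" is the closure, from 0 (fully open) to 1 (shut), set as the call begins (left out, the last holds). The fingers move at their own pace and stop on an object; the grip force is fixed at half the most. Time passes only in rows, so rows that do not move let the fingers close, or fill a call up. It gives the time, the measured TCP pose, the force, the opening and the grip force at its end, in the units of the state.
- r.read_state(): the state, without advancing time (a new reading comes with each control period).
- eyes.camera(name): name is "side" or "top"; returns a dict with "pixels" (420x560x3 uint8, blue, green, red), "camera_matrix" (3x3 intrinsics, pixels), "cam_to_world" (4x4, takes a point from camera to world coordinates). Camera axes: x right, y up, looking along -z (the intrinsics and any distortion apply to the point x, -y, -z); pixel columns grow to the right and rows downward; lengths in m; the calibration is good to about 2 mm. A picture is of the moment at which its call begins. There is no depth.
- r.job_done(): hands the job in; it is judged then, once.
The state is a dict: "t": time; "qpos": joint angles; "joint_velocities": joint speeds; "effort": joint torques, N m; "tcp_pos": TCP position; "tcp_rot": TCP orientation; "ft_force": force on the tool from outside, world axes, zero at the start; "wrist_torque": the same for the moment, N m; "gripper_width": opening from 0.0 (shut) to 1.0 (fully open); "finger_force": force on a finger pad.
Only numpy, scipy, OpenCV 4.12 (cv2) and the standard library are available. Lean on these libraries where they do the work, as an engineer would, in place of code of your own. Each camera call takes 0.05 s, during which the arm holds its last target. There are 200 camera calls.

## Working session

There is one attempt and no reset: what is moved stays moved. The work goes in short steps, Python scripts to look and compute and a tool call to move; the robot and the scene stay as the last step left them, time stands still between calls to the robot, and variables do not carry over. Pictures are saved under pics/ and viewed, at most 10 in all, crops included, and the job is handed in when it is done.

Besides the shell and the picture viewer there is one more tool, called after "Emit:" as name(argument=value, ...), one argument or row to a line, values as JSON. jog_arm: Moves the arm, as the interface text tells. Its arguments: {"type":"object","properties":{"targets":{"type":"array","items":{"type":"array","items":{"type":"array","items":{"type":"number"}}}},"claw":{"type":"number"}},"required":["targets"]}

```bash
ls; mkdir -p pics
python3 - <<'E'
from station import r, eyes
import cv2,pickle
d={}
for n in("side","top"):
    c=eyes.camera(n); d[n]=c; cv2.imwrite(f"pics/{n}0.png",c["pixels"])
    print(n,c["camera_matrix"],c["cam_to_world"],[k for k in c])
pickle.dump(d,open("c0.pkl","wb"))
print(r.read_state())
E
```

```text
pics
side [[519.96209659   0.         281.55739149]
 [  0.         519.96209659 213.67718807]
 [  0.           0.           1.        ]] [[-0.99277789  0.0530699  -0.10759019  0.45070197]
 [-0.11975942 -0.4911425   0.86280747  0.81377915]
 [-0.00705301  0.86946112  0.49395103  0.52525162]
 [ 0.          0.          0.          1.        ]] ['pixels', 'camera_matrix', 'cam_to_world']
top [[399.87634079   0.         273.9534498 ]
 [  0.         399.87634079 216.62813992]
 [  0.           0.           1.        ]] [[-0.01007456  0.98244338 -0.1862888   0.42574625]
 [-0.99978193 -0.01330443 -0.01609592  0.03408883]
 [-0.01829179  0.18608602  0.98236317  0.84660389]
 [ 0.          0.          0.          1.        ]] ['pixels', 'camera_matrix', 'cam_to_world']
{'t': 0.1, 'qpos': array([ 1.20140319e+00,  3.13933401e-01,  4.51122637e-02,  1.30358988e+00,
       -5.67564244e-06,  1.43118519e+00]), 'joint_velocities': array([-2.61937701e-04, -2.25093707e-03,  2.52990925e-03, -5.17735038e-04,
        1.43204446e-03,  8.93062334e-05]), 'effort': array([ 2.58000218e-03, -4.81727064e+01,  2.99243706e+01,  1.26703887e-02,
       -1.22947881e-04, -2.20112321e-05]), 'tcp_pos': array([0.13080538, 0.55942526, 0.20270151]), 'tcp_rot': array([ 1.14638366e-01,  9.93406963e-01, -7.82055230e-04, -2.00514037e-04]), 'ft_force': array([ 0.58478719,  0.43781586, -0.56517968]), 'wrist_torque': array([-0.02713455, -0.01259166, -0.0143941 ]), 'finger_force': 0.0, 'gripper_width': 1.001323499977705}
```

View pics/side0.png

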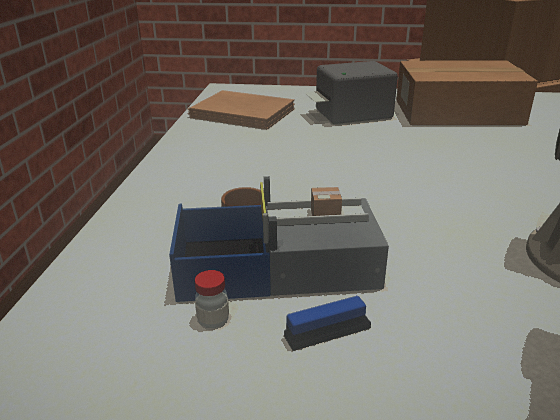

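View pics/top0.png

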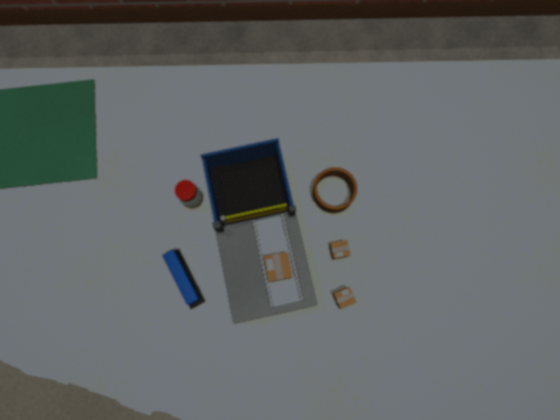

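The side view shows the blue bin, the deck with the carton on its lane at (326,200), jar (211,300), stapler (328,322), and tape roll behind. In the top view, the candidates for the carton are (278,266) on the lane and the smaller ones on the bench at (340,249) and (344,297). The choice is the largest, the one on the lane. I'll check it in a close crop.

Run:
```python
import cv2
im=cv2.imread("pics/top0.png")[135:330,195:360]
im=cv2.convertScaleAbs(cv2.resize(im,None,fx=3,fy=3,interpolation=cv2.INTER_CUBIC),alpha=1.5,beta=20)
for k in range(0,165,20):
    cv2.putText(im,str(195+k),(3*k,10),0,.35,(0,255,255));cv2.line(im,(3*k,12),(3*k,18),(0,255,255))
for k in range(0,195,20):
    cv2.putText(im,str(135+k),(0,3*k+4),0,.35,(0,255,255))
cv2.imwrite("pics/crop1.png",im)
```

```text
(no output)
```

View pics/crop1.png

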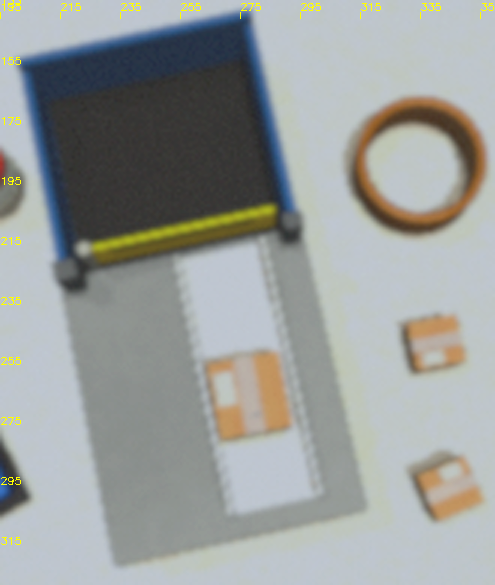

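The crop confirms the lane carton is the largest of the three. Its top corners are about (263,256), (287,252), (292,278) and (268,282). The deck's back corners are (233,324) and (317,305).

```bash
cat > h.py <<'E'
import numpy as np,pickle,json
from scipy.optimize import least_squares
C=pickle.load(open("c0.pkl","rb"))
def proj(n,P):
    c=C[n];T=np.linalg.inv(c["cam_to_world"]);p=np.atleast_2d(P)@T[:3,:3].T+T[:3,3]
    K=c["camera_matrix"];return np.c_[K[0,0]*p[:,0]/-p[:,2]+K[0,2],K[1,1]*-p[:,1]/-p[:,2]+K[1,2]]
def ray(n,uv,z):
    c=C[n];K=c["camera_matrix"];M=c["cam_to_world"]
    d=M[:3,:3]@[(uv[0]-K[0,2])/K[0,0],-(uv[1]-K[1,2])/K[1,1],-1];o=M[:3,3]
    return o+d*(z-o[2])/d[2]
def b2w(s,P):
    P=np.atleast_2d(P)/1000.;c,sn=np.cos(s[2]),np.sin(s[2])
    return np.c_[s[0]+c*P[:,0]-sn*P[:,1],s[1]+sn*P[:,0]+c*P[:,1],P[:,2]]
def w2b(s,p):
    c,sn=np.cos(s[2]),np.sin(s[2]);x,y=p[0]-s[0],p[1]-s[1]
    return np.array([c*x+sn*y,-sn*x+c*y,p[2]])*1000
E
python3 - <<'E'
from h import *
B=[(-185,105,85),(-185,-55,85),(150,105,90),(150,-55,90),(-170,28,85),(-170,-28,90)]
U=np.array([(233.3,323.7),(317.3,305.3),(203,155),(278,139.3),(272.3,306.7),(302.3,299.7)])
S=[(-185,105,85),(-185,105,0)];US=np.array([(385,245),(384,287)])
f=lambda s:np.r_[(proj("top",b2w(s,B))-U).ravel(),.3*(proj("side",b2w(s,S))-US).ravel()]
o=least_squares(f,[.4,.05,.1],loss="soft_l1");s=o.x;print(s,np.round(f(s).reshape(-1,2),1))
np.save("s.npy",s)
for uv in[(263.3,255.7),(286.7,251.7),(292,277.7),(268.3,281.7)]: print(np.round(w2b(s,ray("top",uv,.127)),1))
print("bearing base", b2w(s,[(0,0,85),(2,80,85),(-185,0,85)]))
print("side carton",proj("side",b2w(s,[(-80,0,106)])), "jar/tape/stapler/cartons",[np.round(ray(n,u,z),3) for n,u,z in[("top",(186,190),.075),("top",(334,190),.048),("top",(183,278),.04),("top",(340,249),.03),("top",(344,297),.03)]])
E
```

```text
[0.57169538 0.05816177 0.20376626] [[ 0.1  0.3]
 [ 0.5 -0.1]
 [-2.4 -0.6]
 [ 1.1 -1.6]
 [ 0.1  0.1]
 [-0.4  0.6]
 [ 1.3 -0.1]
 [ 0.1  0.5]]
[-77.6  23.8 127. ]
[-79.5 -18.9 127. ]
[-126.8  -18.   127. ]
[-124.7   24.7  127. ]
bearing base [[0.57169538 0.05816177 0.085     ]
 [0.55746527 0.1369114  0.085     ]
 [0.39052277 0.02072534 0.085     ]]
side carton [[312.98716231 203.71923618]] jar/tape/stapler/cartons [array([0.629, 0.222, 0.075]), array([ 0.631, -0.077,  0.048]), array([0.456, 0.231, 0.04 ]), array([ 0.512, -0.087,  0.03 ]), array([ 0.415, -0.091,  0.03 ])]
```

Run:
```python
from h import *
s=np.load("s.npy")
print("posts",proj("top",b2w(s,[(-6,94,137),(-6,-47,137),(2,80,134),(2,-38,134)])))
phi=.5;e=np.array([np.cos(phi),np.sin(phi)])
for bc in(-135,-125,-50,0):
    B=np.array([bc-11.7,10]);m=B+49.75*e
    print(bc,np.round(m,1),np.round(b2w(s,[(*m,94)]),4))
m=b2w(s,[(*(np.array([-146.7,10])+49.75*e),94)])[0]
from station import r
st=r.read_state();p=st["tcp_pos"];print((m-p)*1000, s[2]+phi-1.341, "lane dir mm per 10:",10*np.cos(s[2]),10*np.sin(s[2]))
```

```text
posts [[216.79568849 224.74771023]
 [293.06849178 208.22929227]
 [223.79613469 219.14289725]
 [287.23148623 205.41920937]]
-135 [-103.    33.9] [[0.4639 0.0705 0.094 ]]
-125 [-93.   33.9] [[0.4737 0.0725 0.094 ]]
-50 [-18.   33.9] [[0.5472 0.0877 0.094 ]]
0 [32.  33.9] [[0.5961 0.0978 0.094 ]]
[ 333.13135137 -488.96354732 -108.70150562] -0.6372337359483453 lane dir mm per 10: 9.79311387462453 2.0235910255376526
```

Emit:
jog_arm(
  targets=[
    [[17, -25, 0, -0.032], [17, -25, 0, -0.032], [17, -25, 0, -0.032], [17, -25, 0, -0.032], [17, -25, 0, -0.032], [17, -25, 0, -0.032], [17, -25, 0, -0.032], [17, -25, 0, -0.032], [17, -25, 0, -0.032], [17, -25, 0, -0.032]],
  ],
  claw=0,
)

```text
t: 0.93
tcp_pos: [0.3012, 0.3085, 0.2033]
tcp_rot: [0.272, 0.962, -0.0, -0.0]
ft_force: [0.4, 0.8, -0.6]
gripper_width: 1.002
finger_force: 0.0
```

Emit:
jog_arm(
  targets=[
    [[18, -27, 0, -0.035], [18, -27, 0, -0.035], [18, -27, 0, -0.035], [18, -27, 0, -0.035], [18, -27, 0, -0.035], [18, -27, 0, -0.035], [18, -27, 0, -0.035], [18, -27, 0, -0.035], [19, -23, 0, -0.037], [0, 0, 0, 0]],
  ],
)

```text
t: 1.77
tcp_pos: [0.4671, 0.0672, 0.203]
tcp_rot: [0.423, 0.906, -0.0, 0.001]
ft_force: [1.3, -0.3, -0.4]
gripper_width: 1.002
finger_force: 0.0
```

```bash
cat > w.py <<'E'
from h import *
from station import r, eyes
import cv2,sys
from scipy.spatial.transform import Rotation as R
s=np.load("s.npy");st=r.read_state();b=w2b(s,st["tcp_pos"])
y=R.from_quat(st["tcp_rot"]).as_matrix()[:,1];phi=(np.arctan2(y[1],y[0])-s[2])
e=np.array([np.cos(phi),np.sin(phi)])
print("t",st["t"],"box",b.round(1),"phi",phi.round(3),"A",(b[:2]+49.75*e).round(1),"B",(b[:2]-49.75*e).round(1),"F",st["ft_force"].round(1),"w",st["gripper_width"])
if len(sys.argv)>1:
    i=np.vstack([cv2.resize(eyes.camera("side")["pixels"][150:300,160:400],None,fx=2.5,fy=2),cv2.resize(eyes.camera("top")["pixels"][130:330,170:370],(600,300))]) if sys.argv[2]=="both" else cv2.resize(eyes.camera(sys.argv[2])["pixels"][120:330,150:410],None,fx=2.8,fy=2.8)
    cv2.imwrite(f"pics/{sys.argv[1]}.png",cv2.convertScaleAbs(i,alpha=1.4,beta=15))
E
python3 w.py
```

```text
t 1.7667 box [-100.6   30.   203. ] phi 0.494 A [-56.8  53.6] B [-144.4    6.5] F [ 1.3 -0.3 -0.4] w 1.0021655145398243
```

Emit:
jog_arm(
  targets=[
    [[-3, 3, -10, 0], [0, 0, -10, 0], [0, 0, -10, 0], [0, 0, -10, 0], [0, 0, -10, 0], [0, 0, -10, 0], [0, 0, -8, 0], [0, 0, -5, 0], [0, 0, 0, 0], [0, 0, 0, 0]],
  ],
)

```text
t: 2.6
tcp_pos: [0.4609, 0.0739, 0.1304]
tcp_rot: [0.42, 0.908, -0.0, -0.0]
ft_force: [-0.6, -0.6, 0.2]
gripper_width: 0.998
finger_force: 0.0
```

```bash
python3 w.py hov both
```

```text
t 2.6 box [-105.3   37.9  130.4] phi 0.5 A [-61.7  61.7] B [-149.   14.] F [-0.6 -0.6  0.2] w 0.9983925945594249
```

View pics/hov.png

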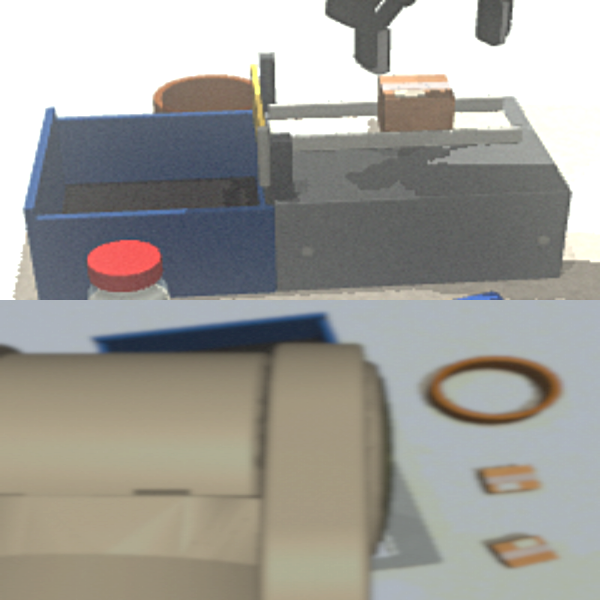

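The side half shows finger A's tip at side px (309,185) and finger B's tip at (356,171), behind and above the carton. The arm blocks the top view. I'll compare these with predictions.

```bash
python3 - <<'E'
from h import *
s=np.load("s.npy")
for z in(130.4,143.4): print(z,proj("side",b2w(s,[(-61.7,61.7,z),(-149,14,z)])).round(1))
# carton corners in side: predicted for centre (-102,2.4)
print(proj("side",b2w(s,[(-125,24.4,85),(-125,24.4,127),(-79,24.4,127),(-79,24.4,85)])).round(1))
E
python3 w.py
```

```text
130.4 [[307.1 209.3]
 [356.  192.8]]
143.4 [[307.2 202. ]
 [356.5 185.8]]
[[341.4 220.4]
 [342.7 198.2]
 [314.7 199.5]
 [314.1 221.8]]
t 2.7 box [-104.8   37.7  131. ] phi 0.5 A [-61.1  61.6] B [-148.4   13.9] F [0.1 0.2 0.6] w 1.003182170454932
```

Run:
```python
from h import *
s=np.load("s.npy")
S=[(-185,105,85),(-185,105,0),(0,105,85),(150,105,85),(-6,-47,137),(-6,94,137),(-170,-30,99),(-170,30,99),(150,-55,90)]
U=np.array([(387,245),(383,287.5),(270,252),(172,256),(267,177),(272,217.5),(364,198.5),(368,215),(179,204)])
print((proj("side",b2w(s,S))-U).round(1))
o=least_squares(lambda q:(proj("side",b2w(q,S))-U).ravel(),s,loss="soft_l1");print(o.x,s)
print((proj("side",b2w(o.x,S))-U).round(1))
```

```text
[[ 2.3 -0.2]
 [ 1.3  1.1]
 [-0.1 -1. ]
 [-1.8  0.3]
 [ 0.2 -0. ]
 [ 0.8  0.2]
 [-2.6 -1.8]
 [ 1.3 -1.5]
 [ 0.2 -1.1]]
[0.572179  0.0586234 0.2006702] [0.57169538 0.05816177 0.20376626]
[[ 1.9  0.1]
 [ 0.9  1.5]
 [-0.7 -0.8]
 [-2.4  0.3]
 [-0.1  0.1]
 [ 0.3  0.3]
 [-2.7 -1.5]
 [ 1.  -1.2]
 [-0.1 -1.1]]
```

Run:
```python
from station import eyes
import cv2
im=eyes.camera("side")["pixels"][100:240,260:400]
cv2.imwrite("pics/fing.png",cv2.resize(im,None,fx=4,fy=4,interpolation=cv2.INTER_CUBIC))
```

```text
(no output)
```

View pics/fing.png

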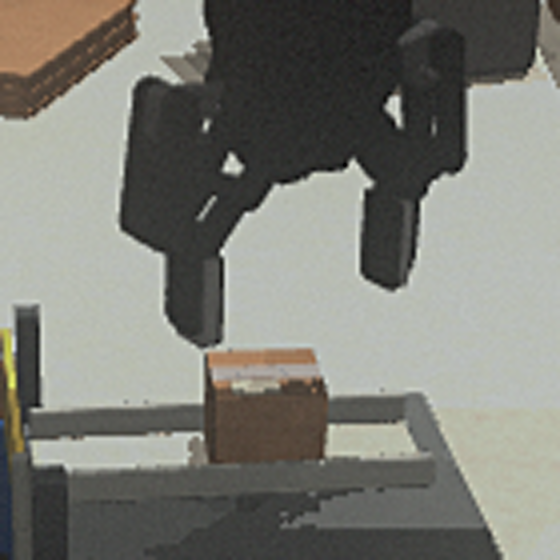

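The tips are at side px (311,187) and (359,172). That is about 15 px higher than predicted, so the real tips may sit above my estimate. I'll descend in stages, watching force and picture.

Emit:
jog_arm(
  targets=[
    [[2, -3, 0, 0], [0, 0, -5, 0], [0, 0, -5, 0], [0, 0, -5, 0], [0, 0, -5, 0], [0, 0, -5, 0], [0, 0, -5, 0], [0, 0, -5, 0], [0, 0, 0, 0], [0, 0, 0, 0]],
  ],
)

```text
t: 3.58
tcp_pos: [0.4627, 0.071, 0.0951]
tcp_rot: [0.42, 0.908, -0.0, -0.0]
ft_force: [-0.2, 0.2, -0.4]
gripper_width: 1.001
finger_force: 0.0
```

```bash
python3 w.py hov2 side
python3 - <<'E'
from h import *
s=np.load("s.npy")
for z in(96,109,122,136): print(z,proj("side",b2w(s,[(-60,58,z),(-147,10,z)])).round(1))
E
```

```text
t 3.5833 box [-104.2   34.6   95.1] phi 0.5 A [-60.5  58.5] B [-147.8   10.7] F [-0.2  0.2 -0.4] w 1.001219986873014
96 [[305.4 227. ]
 [353.  209.9]]
109 [[305.5 220. ]
 [353.5 203.1]]
122 [[305.6 212.9]
 [354.  196.3]]
136 [[305.8 205.1]
 [354.5 188.8]]
```

View pics/hov2.png

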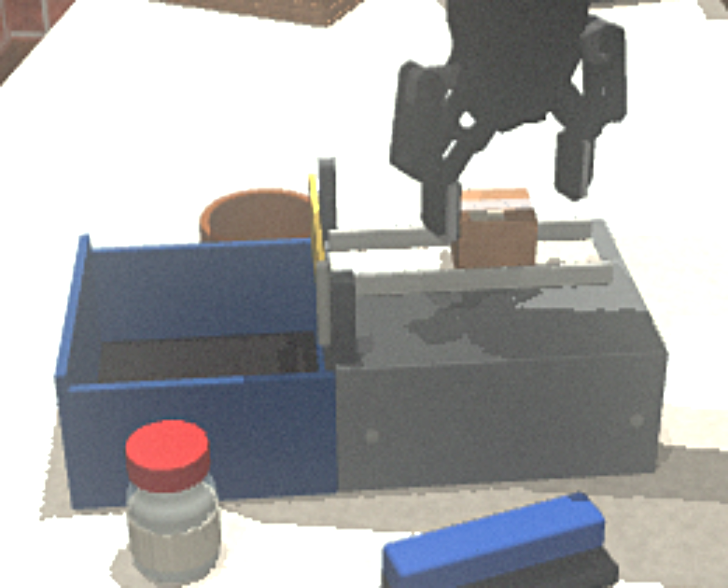

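Finger A's tip is at about (307,204) and B's at (355,190). In both row and column this fits tips near z 136, roughly 40 mm above the TCP reading. It doesn't fit a sideways shift. I'll go down gently and check force.

Emit:
jog_arm(
  targets=[
    [[1, 0, -1.5, 0], [0, 0, -1.5, 0], [0, 0, -1.5, 0], [0, 0, -1.5, 0], [0, 0, -1.5, 0], [0, 0, -1.5, 0], [0, 0, -1.5, 0], [0, 0, -1.5, 0], [0, 0, -1.5, 0], [0, 0, -1.5, 0]],
  ],
)

```text
t: 4.47
tcp_pos: [0.464, 0.0709, 0.0804]
tcp_rot: [0.42, 0.908, 0.0, 0.0]
ft_force: [0.0, 0.1, -0.0]
gripper_width: 0.994
finger_force: 0.0
```

Emit:
jog_arm(
  targets=[
    [[0, 0, -1, 0], [0, 0, -1, 0], [0, 0, -1, 0], [0, 0, -1, 0], [0, 0, -1, 0], [0, 0, -1, 0], [0, 0, -1, 0], [0, 0, -1, 0], [0, 0, 0, 0], [0, 0, 0, 0]],
  ],
)

```text
t: 5.3
tcp_pos: [0.464, 0.0709, 0.0725]
tcp_rot: [0.42, 0.908, 0.0, -0.0]
ft_force: [0.2, -0.8, 0.7]
gripper_width: 0.997
finger_force: 0.0
```

```bash
python3 w.py hov3 side
python3 - <<'E'
from h import *
s=np.load("s.npy")
for z in(85,107,115): print(z,proj("side",b2w(s,[(-60,58,z),(-147,10,z)])).round(1))
E
```

```text
t 5.3 box [-102.9   34.3   72.5] phi 0.5 A [-59.3  58.2] B [-146.6   10.5] F [ 0.2 -0.8  0.7] w 0.9967614596589793
85 [[305.3 232.9]
 [352.6 215.6]]
107 [[305.5 221.1]
 [353.4 204.2]]
115 [[305.5 216.7]
 [353.7 200. ]]
```

View pics/hov3.png

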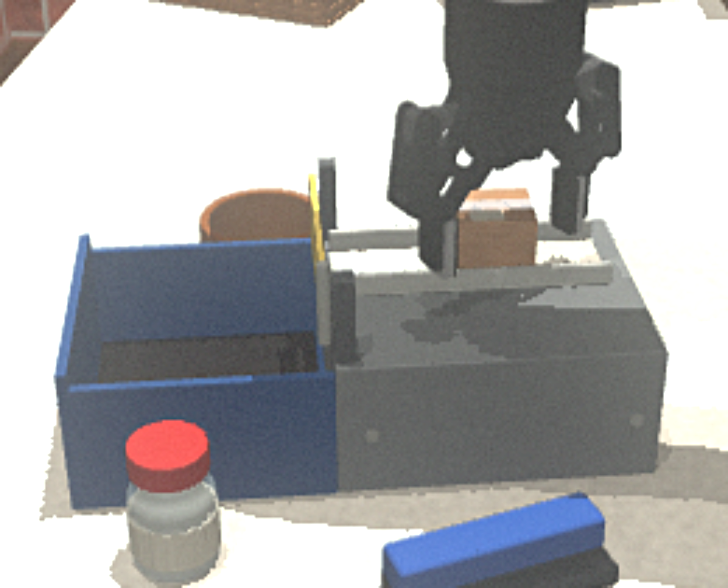

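No force yet, and the tips look to be at z 108–115, with A at (306,217) and B at (353,204). I'll lower 6 mm more and start pushing along the lane.

Emit:
jog_arm(
  targets=[
    [[0, 0, -2, 0], [0, 0, -2, 0], [0, 0, -2, 0], [5, 1, 0, 0], [5, 1, 0, 0], [5, 1, 0, 0], [5, 1, 0, 0], [5, 1, 0, 0], [5, 1, 0, 0], [0, 0, 0, 0]],
  ],
)

```text
t: 6.18
tcp_pos: [0.4955, 0.0771, 0.0666]
tcp_rot: [0.42, 0.908, 0.0, 0.001]
ft_force: [0.3, -0.1, -0.4]
gripper_width: 1.006
finger_force: 0.0
```

```bash
python3 w.py p1 side
```

```text
t 6.1833 box [-70.7  33.9  66.6] phi 0.5 A [-27.1  57.8] B [-114.4   10.1] F [ 0.3 -0.1 -0.4] w 1.006212556232416
```

View pics/p1.png

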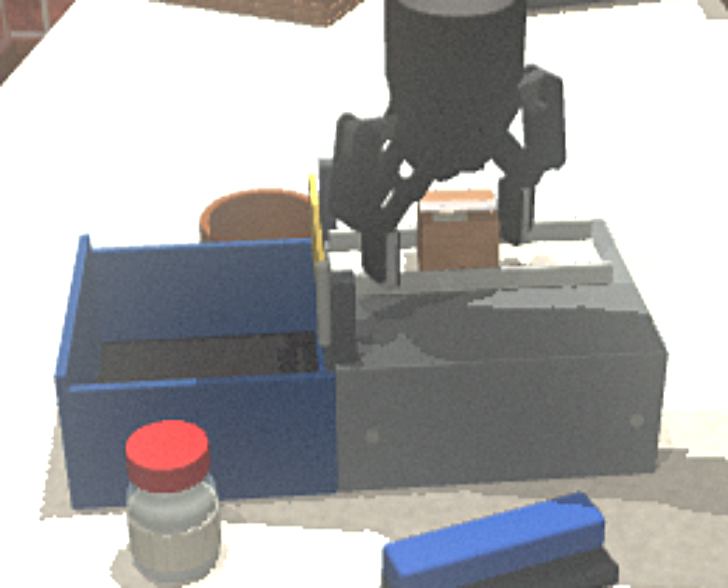

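The carton has moved about 22 mm, upright, with its left edge going from crop x 456 to 418. Finger A's tip at (380,283) is still short of the flap, and its knuckle is above the flap top. I'll continue 50 mm to open the flap.

Emit:
jog_arm(
  targets=[
    [[5, 1, 0, 0], [5, 1, 0, 0], [5, 1, 0, 0], [5, 1, 0, 0], [5, 1, 0, 0], [5, 1, 0, 0], [5, 1, 0, 0], [5, 1, 0, 0], [5, 1, 0, 0], [3, 0.6, 0, 0]],
  ],
)

```text
t: 7.07
tcp_pos: [0.5385, 0.086, 0.0651]
tcp_rot: [0.42, 0.908, -0.002, -0.003]
ft_force: [-7.1, -4.4, 1.0]
gripper_width: 1.001
finger_force: 3.8
```

```bash
python3 w.py p2 side
```

```text
t 7.0667 box [-26.9  34.   65.1] phi 0.5 A [16.8 57.8] B [-70.5  10.1] F [-7.1 -4.4  1. ] w 1.0009684679441444
```

View pics/p2.png

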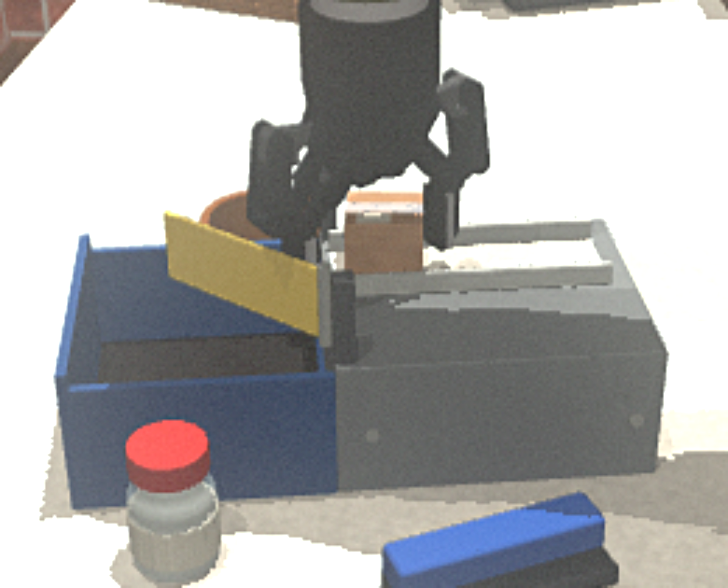

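```bash
python3 - <<'E'
from h import *
s=np.load("s.npy")
for t in(.9,1,1.1,1.2,1.3): print(t,proj("side",b2w(s,[(2+118*np.sin(t),80-118*np.cos(t),134),(2+118*np.sin(t),80-118*np.cos(t),90)])).round(1).ravel())
print("carton front-top-left, crop px", [(proj("side",b2w(s,[(x,24,127)]))[0]-[150,120])*2.8 for x in(-20,-13,-5)])
E
python3 w.py
```

```text
0.9 [207.5 195.5 209.6 218.9]
1 [203.  198.4 205.2 222. ]
1.1 [199.  201.6 201.3 225.3]
1.2 [195.5 204.9 198.  228.9]
1.3 [192.7 208.5 195.2 232.6]
carton front-top-left, crop px [array([359.9216984 , 227.00006311]), array([347.85282205, 227.55378498]), array([334.04279322, 228.18739118])]
t 7.1167 box [-25.9  33.7  65.2] phi 0.5 A [17.8 57.6] B [-69.5   9.9] F [-5.6 -3.3 -0.4] w 1.0007025518534547
```

At p2 the flap is at about 0.9 rad, with its edge top at side px (209,196), and the carton front is about 12 mm short of the ledge. Before going further I'll shift A toward the hinge with a small spin and leftward shift, so the flap opens wider. Then I'll measure the angle from the yellow edge.

Emit:
jog_arm(
  targets=[
    [[-0.2, 1, 0, 0.02], [-0.2, 1, 0, 0.02], [-0.2, 1, 0, 0.02], [2, 0.4, 0, 0], [2, 0.4, 0, 0], [0, 0, 0, 0], [0, 0, 0, 0], [0, 0, 0, 0], [0, 0, 0, 0], [0, 0, 0, 0]],
  ],
)

```text
t: 7.95
tcp_pos: [0.5436, 0.089, 0.0657]
tcp_rot: [0.393, 0.92, -0.002, -0.001]
ft_force: [-4.2, -4.6, -0.5]
gripper_width: 1.002
finger_force: 3.1
```

```bash
cat >> w.py <<'E'
im=eyes.camera("side")["pixels"];h=cv2.cvtColor(im,cv2.COLOR_BGR2HSV)
m=cv2.inRange(h,(20,110,60),(36,255,255));m[:150]=0;m[270:]=0;m[:,:170]=0;m[:,285:]=0
n,l,stt,_=cv2.connectedComponentsWithStats(m);k=1+stt[1:,4].argmax();v,u=np.where(l==k)
ul=u.min();print("flap bbox",stt[k],"rows at left",v[u<=ul+2].min(),v[u<=ul+2].max())
T=np.arange(0,1.61,.02);q=proj("side",b2w(s,np.c_[2+118*np.sin(T),80-118*np.cos(T),134+0*T]))
print("theta by top-left corner",T[np.hypot(q[:,0]-ul,q[:,1]-v[u<=ul+2].min()).argmin()])
E
python3 w.py
```

```text
t 7.95 box [-21.3  35.9  65.7] phi 0.559 A [20.9 62.3] B [-63.4   9.5] F [-4.2 -4.6 -0.5] w 1.0019785932001906
flap bbox [ 198  203   66   38 1572] rows at left 203 226
theta by top-left corner 1.1400000000000001
```

Flap is at 1.14 rad and rising, and the carton front is about 6 mm short of the ledge. Pushing the rest.

Emit:
jog_arm(
  targets=[
    [[5, 1, 0, 0], [5, 1, 0, 0], [5, 1, 0, 0], [5, 1, 0, 0], [5, 1, 0, 0], [5, 1, 0, 0], [5, 1, 0, 0], [5, 1, 0, 0], [5, 1, 0, 0], [5, 1, 0, 0]],
  ],
)

```text
t: 8.83
tcp_pos: [0.5963, 0.1005, 0.0666]
tcp_rot: [0.393, 0.92, 0.0, 0.0]
ft_force: [-2.4, -1.7, -0.7]
gripper_width: 0.999
finger_force: 1.0
```

```bash
python3 w.py p3 side
```

```text
t 8.8333 box [32.7 36.5 66.6] phi 0.56 A [74.8 62.9] B [-9.5 10. ] F [-2.4 -1.7 -0.7] w 0.999075109823858
flap bbox [ 189  215   76   27 1846] rows at left 215 236
theta by top-left corner 1.48
```

View pics/p3.png

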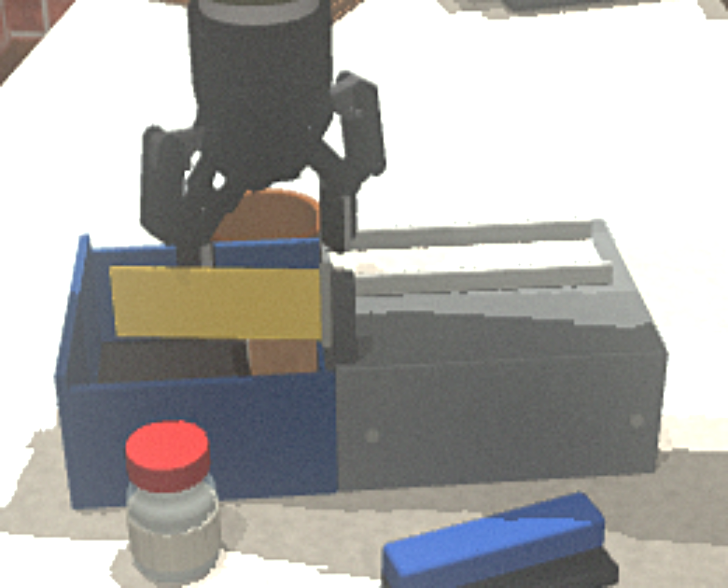

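The flap is at about 1.48 rad. The carton lies in the bin, visible below the flap at crop (280,355), with nothing of it showing above the flap's top edge. The lane is empty. I'll pause, then lift straight up to let the flap go.

Emit:
jog_arm(
  targets=[
    [[0, 0, 0, 0], [0, 0, 0, 0], [0, 0, 0, 0], [0, 0, 0, 0], [0, 0, 10, 0], [0, 0, 10, 0], [0, 0, 10, 0], [0, 0, 10, 0], [0, 0, 10, 0], [0, 0, 10, 0]],
  ],
)

```text
t: 9.77
tcp_pos: [0.5957, 0.1007, 0.1283]
tcp_rot: [0.392, 0.92, 0.001, 0.0]
ft_force: [0.1, -0.2, 0.8]
gripper_width: 1.003
finger_force: 0.0
```

Emit:
jog_arm(
  targets=[
    [[0, 0, 12, 0], [0, 0, 12, 0], [0, 0, 12, 0], [0, 0, 12, 0], [0, 0, 12, 0], [-10, 10, 0, 0], [-25, 25, 0, 0], [-25, 25, 0, 0], [-25, 25, 0, 0], [-25, 25, 0, 0]],
  ],
)

```text
t: 10.6
tcp_pos: [0.4833, 0.2115, 0.1865]
tcp_rot: [0.393, 0.92, 0.0, -0.0]
ft_force: [0.5, 0.4, 0.8]
gripper_width: 1.003
finger_force: 0.0
```

Emit:
jog_arm(
  targets=[
    [[-15, 25, 0, 0], [-15, 25, 0, 0], [-15, 25, 0, 0], [-15, 25, 0, 0], [-15, 25, 0, 0], [-15, 25, 0, 0], [-15, 25, 0, 0], [-15, 25, 0, 0], [0, 0, 0, 0], [0, 0, 0, 0]],
  ],
)

```text
t: 11.43
tcp_pos: [0.3635, 0.4114, 0.1865]
tcp_rot: [0.391, 0.92, -0.0, -0.0]
ft_force: [0.4, -0.1, 0.5]
gripper_width: 0.998
finger_force: 0.0
```

```bash
python3 w.py
python3 - <<'E'
from h import *
from station import eyes
import cv2
s=np.load("s.npy")
im=eyes.camera("top")["pixels"];old=C["top"]["pixels"];h=cv2.cvtColor(im,cv2.COLOR_BGR2HSV);h0=cv2.cvtColor(old,cv2.COLOR_BGR2HSV)
def comps(h,lo,hi):
    m=cv2.inRange(h,lo,hi);m[:,:160]=0;m[:130]=0;m[:,370:]=0;m[330:]=0
    n,l,st,c=cv2.connectedComponentsWithStats(m);return [(tuple(c[i].round(1)),int(st[i,4])) for i in range(1,n) if st[i,4]>25]
for nm,lo,hi in[("orange",(5,90,60),(18,255,255)),("yellow",(22,120,60),(36,255,255)),("red",(0,150,80),(4,255,255)),("blue",(100,150,60),(130,255,255))]:
    print(nm,"before",comps(h0,lo,hi),"\n   now",comps(h,lo,hi))
a=comps(h,(5,90,60),(18,255,255))
for c,n in a: print(c,[w2b(s,ray("top",c,z)).round(0) for z in(.04,.06)])
E
```

```text
t 11.4333 box [-132.4  388.1  186.5] phi 0.564 A [-90.3 414.7] B [-174.4  361.5] F [ 0.4 -0.1  0.5] w 0.9984601610855269
flap bbox [260 182   6  31  72] rows at left 182 212
theta by top-left corner 0.04
orange before [((np.float64(334.6), np.float64(188.7)), 402), ((np.float64(337.9), np.float64(243.8)), 89), ((np.float64(346.0), np.float64(253.1)), 31), ((np.float64(285.1), np.float64(265.0)), 198), ((np.float64(267.9), np.float64(256.8)), 27), ((np.float64(271.4), np.float64(275.2)), 85), ((np.float64(337.4), np.float64(294.5)), 48), ((np.float64(346.4), np.float64(302.6)), 89)] 
   now [((np.float64(334.5), np.float64(188.8)), 410), ((np.float64(272.5), np.float64(198.5)), 287), ((np.float64(337.9), np.float64(243.8)), 89), ((np.float64(346.0), np.float64(253.0)), 32), ((np.float64(337.4), np.float64(294.5)), 48), ((np.float64(346.4), np.float64(302.5)), 90)]
yellow before [((np.float64(255.7), np.float64(210.8)), 248)] 
   now [((np.float64(257.0), np.float64(210.8)), 260)]
red before [((np.float64(185.2), np.float64(190.1)), 302)] 
   now [((np.float64(185.2), np.float64(190.1)
[... 300 characters left out ...]
5.0)), 105), ((np.float64(209.9), np.float64(191.0)), 106), ((np.float64(180.7), np.float64(277.0)), 689)]
(np.float64(334.5), np.float64(188.8)) [array([  35., -147.,   40.]), array([  30., -143.,   60.])]
(np.float64(272.5), np.float64(198.5)) [array([ 43., -17.,  40.]), array([ 38., -17.,  60.])]
(np.float64(337.9), np.float64(243.8)) [array([ -78., -126.,   40.]), array([ -80., -123.,   60.])]
(np.float64(346.0), np.float64(253.0)) [array([ -99., -138.,   40.]), array([-101., -134.,   60.])]
(np.float64(337.4), np.float64(294.5)) [array([-175., -101.,   40.]), array([-175.,  -99.,   60.])]
(np.float64(346.4), np.float64(302.5)) [array([-194., -115.,   40.]), array([-193., -112.,   60.])]
```

The flap is shut again, the carton is in the bin at about box (40, -17), and the bystanders haven't moved. The gripper is clear of everything.

```bash
python3 -c "
from station import r
print(r.job_done())"
```

```text
the job is handed in; nothing more can be done
None
```

The carton dropped into the blue bin with the flap held open, the flap swung shut, and the tape roll, stapler and jar have not moved; one deviation is that the carton was first pushed about 38 mm along the lane before the other finger could reach the flap.

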